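# Hold the sprung gearbox cover at the set angle

### The job

Get the gearbox ready for a look inside: first, with its cover still shut, drop the two loose nuts lying on the cover into the open round tin. Then lift the spring-loaded cover until it lines up with the angle pointer at its side and finish while holding it there, still and with the fingers on it (let go and it springs shut). Leave the pointer, the tin and everything else on the bench where they are.

Things in the scene. Friction and masses are not known exactly. Their poses are not given: they have to be found in the camera images.
- gearbox: Black cast gearbox housing, fixed to the bench, 240 (x) x 260 (y) x 120 mm high with a splined steel shaft sticking out 107 mm from its -y side, 58 mm up (bearing cap up to 45 mm radius round it). Origin: centre of its underside; z up; the side at its -x faces the robot. Position and yaw vary from start to start.
- cover (a joint): Angle of the hinged inspection cover, rad: 0 shut, growing as its front (-x) edge rises, limit 1.3. Grey plate 170 (gearbox x) x 180 (y) x 8 mm, 0.5 kg, on top of the housing; upper face 128 mm above the bench when shut. Hinged along gearbox y at its far (+x) edge. Spring and weight pull it shut at every angle; at the handle it takes about 6 N to start, 8 N at 0.7 rad.
- cover_handle (a point): Middle of the cover's bow handle: round level steel bar, 12 mm diameter, 100 mm long along gearbox y, a post at each end; the bar's centre line is 42 mm above the cover's upper face and, when shut, 145 mm nearer the robot (gearbox -x) than the hinge axis. It can roll between finger pads as the cover turns. The point turns with the cover.
- cover_hinge (a point): Point on the cover's hinge axis, midway along it, 4 mm below the cover's upper face (124 mm above the bench). Its axes are the cover's: y along the hinge axis, x away from the robot when shut.
- cover_pin (a point): End of the cover's index pin: 6 mm steel pin that sticks out sideways from the cover's -y edge, 145 mm from the hinge axis. It turns with the cover; its x axis lies along the cover, toward the hinge.
- pointer (a joint): Angle at which the angle pointer stands, rad, same hinge axis, zero and direction as the cover's: the cover lines up when both values are equal. Differs between starts, 0.35 to 0.7; stiff, stays put unless pushed.
- pointer_tip (a point): Round tip (14 mm disc) of the angle pointer: thin plain steel arm, 4 mm thick, 8 mm wide, 145 mm long from the hinge axis, slanting up just outside the cover's -y edge (122 mm from the cover's middle line). The index pin's end comes beside this tip, 9 mm inward of it, when the cover lines up. Its x axis lies along the arm, toward the hinge.
- nut_a: Loose steel hexagon nut lying flat on the cover, 28 mm across the flats (32 mm over corners), 15 mm high, about 50 g, 16 mm hole. Origin: centre of its underside; z up; its x axis is normal to one pair of flats (other pairs every 60 degrees). Lies on the half of the cover toward gearbox +y, 70 mm or more behind the handle bar.
- nut_b: A second nut, the same, on the half of the cover toward gearbox -y.
- tin: Open round tin of plain aluminium, loose, 100 mm across at the rim, 60 mm high, 3 mm wall, 4 mm floor, no handle, 0.3 kg. Origin: centre of its underside; z up. Stands on the bench left (+y) of the gearbox, its place swapped at random with the mug's.
- tin_floor (a point): Centre of the tin's inner floor, 4 mm above the bench.
- mug: Bystander: white mug with a handle, 76 mm across, 90 mm high. Origin: centre of its underside.
- screwdriver: Bystander: screwdriver lying on the bench between robot and gearbox.
- bearing: Bystander: steel bearing ring, 62 mm across, 16 mm high, right of the gearbox.
- spray_can: Bystander: blue spray can, 66 mm across, 190 mm high, to the right of the robot.
- hammer: Bystander: hammer lying right of the gearbox.
- gear: Bystander: dark gear wheel, 80 mm across, 34 mm high at its hub, between robot and tin.
- wrench: Bystander: wrench lying left of the tin.

How it is judged:
On the way, in this order (a step that is already met when the one before it is completed fails the run):
1. both nuts lie in the tin, let go, with the cover still shut (horizontal distance between each of nut_a, nut_b and tin_floor below 0.045 m and z of nut_a in the frame of tin_floor between -0.01 and 0.045 m and z of nut_b in the frame of tin_floor between -0.01 and 0.045 m and contact force between the fingers and nut_a below 0.1 N and contact force between the fingers and nut_b below 0.1 N and value of joint cover below 0.1 rad), for 0.2 s.
2. the cover is lifted into line with the pointer (angle between the x axis of cover_pin and the x axis of pointer_tip, either way round below 0.08 rad and value of joint cover above 0.2 rad), for 0.2 s.
At the end, for the whole second after the job is handed in: Both nuts lie inside the upright tin; the cover is held still by the fingers within 0.08 rad (4.5 degrees) of the angle pointer, with nothing else propping it (all of step 2 and horizontal distance between each of nut_a, nut_b and tin_floor below 0.045 m and z of nut_a in the frame of tin_floor between -0.01 and 0.045 m and z of nut_b in the frame of tin_floor between -0.01 and 0.045 m and velocity of joint cover between -0.1 and 0.1 rad/s and contact force between the fingers and cover above 1 N and contact force between cover and nut_a below 0.1 N and contact force between cover and nut_b below 0.1 N and contact force between cover and tin below 0.1 N and angle between tin's own z axis and vertical below 0.15 rad); the arm keeps its last pose, push and grip.
It fails at once if the cover is lifted while a nut is not yet in the tin (value of joint cover above 0.2 rad and not (horizontal distance between each of nut_a, nut_b and tin_floor below 0.045 m and z of nut_a in the frame of tin_floor between -0.01 and 0.045 m and z of nut_b in the frame of tin_floor between -0.01 and 0.045 m)).
It fails at once if the angle pointer is pushed out of its setting (its tip more than 8 mm) (distance of pointer_tip from where it was at the start of the episode above 0.008 m).
It fails at once if the tin is shifted by more than 50 mm (distance of tin from where it was at the start of the episode above 0.05 m).
It fails at once if a bystander is shifted by more than 40 mm (distance of any of mug, screwdriver, bearing, spray_can, hammer, gear, wrench from where it was at the start of the episode above 0.04 m).
It also fails if it takes over 59 s, if anything falls off the work surface, if the arm or the gripper's body presses on something with over 40 N, if the wrist force passes 120 N, or if a joint passes its speed limit or range.

### The arm

A 6-joint arm with a two-finger parallel gripper is mounted at the origin on the work surface. World frame = base frame: x ahead of the robot, y to its left, z up, the work surface at z = 0. Lengths are in m, angles in rad, forces in N, time in s.
With the tool pointing down it reaches from about 0.3 to 0.75 m from the base axis. Payload 8.5 kg.
Tool frame: the origin (TCP) lies midway between the tips of the shut fingers; the grasp point (between the pads) lies 19 mm behind it; z points along the fingers, y is the line along which they close (so a half turn about z gives the same grasp; the last joint's range is limited). The gripper opens to 85 mm and grips with 20 to 120 N. Pads are 22 mm wide; open, the fingers measure 114 mm over their backs; the gripper's body (76 mm by 85 mm) begins 54 mm behind the grasp point. The pads swing forward as they close: fully open they stand 13 mm farther back than shut.
Start: joints at [-1.331, 0.381, 1.297, -0, 1.464, -0.215], TCP at [0.242, -0.494, 0.231] pointing down, gripper open.
Joint ranges: [-3.11, 3.11], [-0.89, 2.33], [0.22, 2.48], [-1.42, 4.56], [0.17, 2.85], [-2.88, 2.88]. Speed limits (rad/s): [2.39, 2.39, 3.14, 3.14, 3.14, 3.14].

### API

Orientations are given as a rotation vector (axis times angle).
In Python, from rig import * gives the robot as it stands.
- The arm moves only by the tool drive_tool, never from a script. Its arguments are lists of equal length, an entry for each row: "offset": the shift along the tool's x, y, z in mm, a list of three; "rot": the turn, a rotation vector about the tool's x, y, z in units of 6 degrees (1.0 is 6 degrees), a list of three; "grip": the opening, from 0 (shut) to 1 (fully open). In form: {"offset": [[dx, dy, dz], ...], "rot": [[rx, ry, rz], ...], "grip": [grip, ...]}. A call has 1 to 20 rows; each row is the pose to reach, as a shift and turn from the pose commanded when the call began, along the tool's axes at that moment; what a row does not reach only later rows make up. A row lasts 1/10 s, in which the tool goes at most 50 mm and 8.59 degrees, less where a joint would pass 70% of its speed; a pose out of reach is approached as far as the arm can. A call with a gripper value outside its range is refused whole. The fingers move at their own pace and stop on an object; the grip force is fixed at half the most. Time passes only in rows, so rows that repeat a pose let the fingers close. It gives the time, the measured TCP pose, the force, the opening and the grip force at its end, in the units of the state.
- get_state(): the state, without advancing time (a new reading comes with each control period).
- capture(name): name is "scene" or "side" or "wrist"; returns (picture, depth): 384x512x3 uint8, red, green, blue; 384x512 float32, m along the optical axis (not along the pixel's ray), 0 where there is no reading.
- camera_info(name): a dict with "fx", "fy", "cx", "cy" (pixels), "R" (3x3) and "t" (3): a world point X has camera coordinates R X + t; the wrist camera has in their place "hand_eye" (4x4, takes a point from camera to tool coordinates, whose origin is the TCP and whose axes are the flange's). Camera axes: x right, y down, z forward; pixel columns grow to the right and rows downward; lengths in m; the calibration is good to about 2 mm. A picture is of the moment at which its call begins: read the wrist's pose just before it. camera_info takes no time and is no camera call.
- finish_job(): hands the job in; it is judged then, once.
Trained networks look in the newest picture that a camera, given by its name, has taken for a name from the list of things; names that differ only in an ending like _2 or _b are one class to them, and where a whole thing is asked for, a point or a joint stands for the part that bears it (a point fixed in the world has none). Each returns a list of dicts, best first, with "score" (0 to 1); they miss things now and then, are a little off and sometimes report something else, mostly with a low value. They report only what shows in the picture. A call takes as long as a camera call.
- regions_of(camera, query): "region" (384x512 bool, what is visible of it) and "xy" ([column, row] in pixels, amid what is visible of it).
- pinpoint(camera, query): "xy" ([column, row] in pixels: a listed point, or the origin of a listed thing).
The state is a dict: "time_s": time; "joint_positions": joint angles; "qd": joint speeds; "effort": joint torques, N m; "tcp_pos": TCP position; "orientation": TCP orientation; "ft_force": force on the tool from outside, world axes, zero at the start; "ft_torque": the same for the moment, N m; "width": opening from 0.0 (shut) to 1.0 (fully open); "finger_force": force on a finger pad.
Only numpy, scipy, OpenCV 4.12 (cv2) and the standard library are available. Lean on these libraries where they do the work, as an engineer would, in place of code of your own. Each camera call takes 0.05 s, during which the arm holds its last target. There are 200 camera calls.

## Working session

There is one attempt and no reset: what is moved stays moved. The work goes in short steps, Python scripts to look and compute and a tool call to move; the robot and the scene stay as the last step left them, time stands still between calls to the robot, and variables do not carry over. Pictures are saved under pics/ and viewed, at most 10 in all, crops included, and the job is handed in when it is done.

Besides the shell and the picture viewer there is one more tool, called after "Emit:" in YAML: its name, and indented under it one key for each argument. drive_tool: Moves the arm, as the interface text tells. Its arguments: {"type":"object","properties":{"offset":{"type":"array"},"rot":{"type":"array"},"grip":{"type":"array"}},"required":["offset","rot","grip"]}

```bash
mkdir -p pics; cat > h.py <<'E'
from rig import *
import numpy as np, cv2
from scipy.spatial.transform import Rotation as Ro
def cam(name):
    s=get_state(); c=camera_info(name); im,d=capture(name)
    if name=="wrist":
        T=np.eye(4);T[:3,:3]=Ro.from_rotvec(s["orientation"]).as_matrix();T[:3,3]=s["tcp_pos"]
        M=T@np.array(c["hand_eye"])
    else:
        M=np.eye(4);R=np.array(c["R"]);M[:3,:3]=R.T;M[:3,3]=-R.T@np.array(c["t"])
    return im,d,c,M
def pts(d,c,M):
    v,u=np.mgrid[:384,:512]
    P=np.stack([(u-c["cx"])/c["fx"]*d,(v-c["cy"])/c["fy"]*d,d],-1)
    return P@M[:3,:3].T+M[:3,3]
def ray_z(xy,c,M,z):
    r=M[:3,:3]@np.array([(xy[0]-c["cx"])/c["fx"],(xy[1]-c["cy"])/c["fy"],1])
    return M[:3,3]+r*(z-M[2,3])/r[2]
def save(im,n): cv2.imwrite(f"pics/{n}.png",im[:,:,::-1])
E
python3 - <<'E'
from h import *
np.set_printoptions(precision=4,suppress=True)
s=get_state();print(s)
for n in ["scene","side"]:
    im,d,c,M=cam(n);save(im,n+"0");P=pts(d,c,M);print(n,M[:3,3])
    for q in ["nut_a","tin","gearbox","cover","pointer","mug"]:
        for r in regions_of(n,q)[:2]:
            p=P[r["region"]&(d>0)]
            print(q,round(r["score"],2),r["xy"],len(p),np.median(p,0),p.min(0),p.max(0)) if len(p) else None
    for q in ["nut_a","tin_floor","cover_handle","cover_hinge","cover_pin","pointer_tip","gearbox"]:
        for r in pinpoint(n,q)[:2]:
            u,v=np.round(r["xy"]).astype(int)
            print("pt",q,round(r["score"],2),u,v,P[min(v,383),min(u,511)])
E
```

```text
{'time_s': 0.0, 'joint_positions': array([-1.3313,  0.3812,  1.2982, -0.    ,  1.4636, -0.2153]), 'qd': array([-0.0002, -0.0005, -0.0002,  0.0005,  0.0001,  0.0008]), 'effort': array([ -0.0013, -44.8464, -23.1277,  -0.0003,   0.0048,   0.    ]), 'tcp_pos': array([ 0.2415, -0.4938,  0.2307]), 'orientation': array([-3.0593, -0.7079,  0.0001]), 'ft_force': array([-0.4864, -1.2079, -0.064 ]), 'ft_torque': array([-0.054 , -0.0215,  0.0487]), 'finger_force': 0.0, 'width': 1.000518615002226}
scene [ 1.5293 -0.3576  1.3288]
nut_a 0.63 [283.0, 205.1] 71 [0.6017 0.0489 0.1384] [0.5868 0.0339 0.125 ] [0.6164 0.0627 0.1485]
nut_a 0.53 [259.5, 217.0] 61 [ 0.6283 -0.0404  0.1391] [ 0.6128 -0.0538  0.1237] [ 0.6432 -0.0282  0.1478]
tin 0.86 [346.2, 211.5] 881 [0.5983 0.2794 0.0245] [ 0.5074  0.226  -0.0075] [0.6584 0.3578 0.0659]
gearbox 0.85 [266.1, 220.9] 7173 [ 0.6411 -0.0224  0.1198] [ 0.4508 -0.2347 -0.0079] [0.7352 0.1988 0.2014]
cover 0.85 [261.5, 205.7] 2320 [ 0.5837 -0.0075  0.1277] [ 0.4766 -0.1053  0.1144] [0.6884 0.0978 0.1824]
pointer 0.54 [232.4, 213.1] 120 [ 0.6229 -0.1162  0.1581] [
[... 1586 characters left out ...]
4 [297.9, 203.6] 166 [ 0.6277 -0.1176  0.1624] [ 0.5656 -0.1312  0.1216] [ 0.7024 -0.0413  0.2036]
mug 0.97 [217.0, 166.0] 628 [0.4454 0.2103 0.0633] [0.3846 0.1076 0.0007] [0.4899 0.2867 0.1201]
pt nut_a 0.52 288 196 [ 0.6207 -0.0505  0.1366]
pt nut_a 0.43 273 178 [0.5951 0.0332 0.142 ]
pt tin_floor 0.97 261 167 [0.5774 0.124  0.1201]
pt tin_floor 0.3 196 202 [0.3677 0.1043 0.0232]
pt cover_handle 0.97 256 183 [ 0.5322 -0.0251  0.1749]
pt cover_hinge 0.9 300 184 [0.6709 0.0048 0.1317]
pt cover_pin 0.81 271 220 [ 0.5559 -0.1251  0.1203]
pt pointer_tip 0.54 270 219 [ 0.5522 -0.1285  0.1274]
pt pointer_tip 0.48 280 196 [ 0.5771 -0.1251  0.2014]
pt gearbox 0.89 272 219 [ 0.5584 -0.1261  0.1244]
```

```bash
python3 - <<'E'
import cv2,numpy as np
a=cv2.imread("pics/scene0.png")[110:300,170:400];b=cv2.imread("pics/side0.png")[110:300,160:390]
cv2.imwrite("pics/m0.png",np.hstack([cv2.resize(x,(400,330),interpolation=2) for x in(a,b)]))
from h import *
np.set_printoptions(precision=4,suppress=True)
# cover/housing yaw from depth: top housing points and handle
for n in ["scene","side"]:
    im,d,c,M=cam(n);P=pts(d,c,M);p=P[d>0]
    m=(abs(p[:,2]-.122)<.012)&(abs(p[:,0]-.58)<.25)&(abs(p[:,1])<.16)
    print(n,"box",cv2.minAreaRect(p[m][:,:2].astype(np.float32)))
    m=(p[:,2]>.162)&(p[:,2]<.182)&(p[:,0]>.47)&(p[:,0]<.58)&(abs(p[:,1]+.01)<.08)
    q=p[m][:,:2];print("handle",m.sum(),q.mean(0),cv2.fitLine(q.astype(np.float32),cv2.DIST_HUBER,0,.01,.01).ravel())
    m=(p[:,2]>.05)&(p[:,2]<.07)&(p[:,0]>.5)&(p[:,0]<.75)&(p[:,1]>.18)&(p[:,1]<.4)
    print("tinrim",m.sum(),cv2.minEnclosingCircle(p[m][:,:2].astype(np.float32)))
E
```

```text
scene box ((0.590791642665863, -0.0001573711633682251), (0.24728922545909882, 0.26487717032432556), 11.012373924255371)
handle 130 [ 0.5348 -0.0147] [ 0.1816 -0.9834  0.5348 -0.0147]
tinrim 175 ((0.6073179841041565, 0.27636298537254333), 0.053531747311353683)
side box ((0.5914105772972107, -0.00042863190174102783), (0.24384678900241852, 0.27319228649139404), 11.30640983581543)
handle 125 [ 0.5316 -0.0178] [ 0.1905 -0.9817  0.5343 -0.0324]
tinrim 187 ((0.6091529726982117, 0.2764110565185547), 0.053505588322877884)
```

View pics/m0.png

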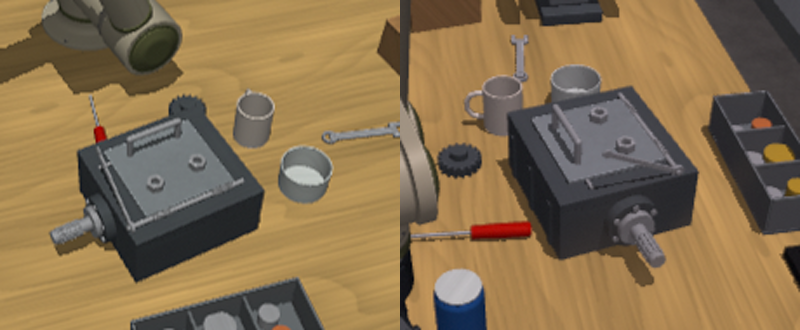

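```bash
cat >> h.py <<'E'
def plan(p,yaw,tilt=None):
    """offset mm / rot (6deg units) from present pose to tcp p, tool z down, tool x at yaw (deg)"""
    s=get_state();R0=Ro.from_rotvec(s["orientation"])
    a=np.radians(yaw);R1=Ro.from_matrix(np.array([[np.cos(a),np.sin(a),0],[np.sin(a),-np.cos(a),0],[0,0,-1]]).astype(float))
    if tilt is not None: R1=Ro.from_rotvec(tilt)*R1
    off=R0.inv().apply(np.array(p)-s["tcp_pos"])*1000
    rot=np.degrees((R0.inv()*R1).as_rotvec())/6
    print("t",round(s["time_s"],2),"off",np.round(off,1),"rot",np.round(rot,2),"rows>=",np.ceil(max(np.linalg.norm(off)/50,np.linalg.norm(rot)*6/8.59)))
E
python3 - <<'E'
from h import *
np.set_printoptions(precision=4,suppress=True)
print(camera_info("wrist"))
plan([0.5,0,0.45],26);plan([0.5,0.0,0.45],11);plan([0.242,-.494,.38],26)
E
```

```text
{'fx': 287.9208302981097, 'fy': 287.9208302981097, 'cx': 259.29610646356645, 'cy': 193.27458979730676, 'hand_eye': array([[ 0.001 , -0.9629, -0.2699,  0.0684],
       [ 1.    ,  0.0011, -0.0001,  0.0005],
       [ 0.0004, -0.2699,  0.9629, -0.1431],
       [ 0.    ,  0.    ,  0.    ,  1.    ]])}
t 1.5 off [ 449.2 -330.4 -218.7] rot [-0.    0.    0.01] rows>= 12.0
t 1.5 off [ 449.2 -330.4 -218.7] rot [-0.    0.    2.51] rows>= 12.0
t 1.5 off [   0.4    0.1 -148.7] rot [-0.    0.    0.01] rows>= 3.0
```

Emit:
drive_tool:
  offset:
    - [0,0,-50]
    - [0,0,-100]
    - [0,0,-150]
    - [561,-336,-120]
    - [561,-336,-120]
    - [561,-336,-120]
    - [561,-336,-120]
    - [561,-336,-120]
    - [561,-336,-120]
    - [561,-336,-120]
    - [561,-336,-120]
    - [561,-336,-120]
    - [561,-336,-120]
    - [561,-336,-120]
    - [561,-336,-120]
    - [561,-336,-120]
    - [561,-336,-120]
    - [561,-336,-120]
    - [561,-336,-120]
  rot:
    - [0,0,0]
    - [0,0,0]
    - [0,0,0]
    - [0,0,2.5]
    - [0,0,2.5]
    - [0,0,2.5]
    - [0,0,2.5]
    - [0,0,2.5]
    - [0,0,2.5]
    - [0,0,2.5]
    - [0,0,2.5]
    - [0,0,2.5]
    - [0,0,2.5]
    - [0,0,2.5]
    - [0,0,2.5]
    - [0,0,2.5]
    - [0,0,2.5]
    - [0,0,2.5]
    - [0,0,2.5]
  grip: [1,1,1,1,1,1,1,1,1,1,1,1,1,1,1,1,1,1,1]

```text
time_s: 3.4
tcp_pos: [0.5977, 0.0534, 0.3515]
orientation: [3.127, 0.301, 0.0]
ft_force: [-0.1, -0.4, -0.0]
width: 0.997
finger_force: 0.0
```

```bash
python3 - <<'E'
from h import *
np.set_printoptions(precision=4,suppress=True)
n="wrist";im,d,c,M=cam(n);save(im,"w1");P=pts(d,c,M);p=P[d>0]
print(get_state()["joint_positions"])
for r in regions_of(n,"nut_a")[:3]:
    R=r["region"];q=P[R&(d>0)];t=q[abs(q[:,2]-.143)<.008]
    print("nut",round(r["score"],2),r["xy"],len(t),np.median(t,0),cv2.minEnclosingCircle(t[:,:2].astype(np.float32)), ray_z(r["xy"],c,M,.143))
for q,z in [("nut_a",.128),("tin_floor",.004),("tin",0),("cover_handle",.17),("cover_hinge",.124),("cover_pin",.124),("pointer_tip",.19)]:
    for r in pinpoint(n,q)[:2]: print("pt",q,round(r["score"],2),r["xy"],ray_z(r["xy"],c,M,z))
m=(p[:,2]>.05)&(p[:,2]<.07)&(p[:,0]>.5)&(p[:,0]<.75)&(p[:,1]>.18)&(p[:,1]<.4)
print("tinrim",cv2.minEnclosingCircle(p[m][:,:2].astype(np.float32)))
m=(p[:,2]>.165)&(p[:,2]<.185)&(p[:,0]>.47)&(p[:,0]<.58)&(abs(p[:,1]+.01)<.08)
q=p[m];print("handle",m.sum(),q.mean(0),cv2.minAreaRect(q[:,:2].astype(np.float32)))
for r in regions_of(n,"pointer")[:2]:
    q=P[r["region"]&(d>0)];print("pointer",r["score"],len(q),q.min(0),q.max(0))
    a=np.radians(11);L=(q[:,:2]-[.591,0])@np.array([[np.cos(a),-np.sin(a)],[np.sin(a),np.cos(a)]])
    k=(abs(L[:,1]+.122)<.012)&(q[:,2]>.128);print(k.sum(),np.polyfit(L[k,0],q[k,2],1))
E
```

```text
[-0.1084  0.4275  0.8839 -0.0002  1.8296  1.2707]
nut 0.93 [339.7, 163.3] 357 [ 0.6269 -0.0379  0.1432] ((0.6262266635894775, -0.03870989382266998), 0.015601425431668758) [ 0.6249 -0.0427  0.143 ]
nut 0.89 [263.5, 161.9] 319 [0.6014 0.0485 0.1433] ((0.6007189154624939, 0.04853341728448868), 0.015514986589550972) [0.6086 0.0498 0.143 ]
pt nut_a 0.83 [264.9, 163.5] [0.6045 0.047  0.128 ]
pt nut_a 0.77 [335.5, 159.2] [ 0.6273 -0.0406  0.128 ]
pt tin_floor 0.89 [125.4, 126.6] [0.6002 0.2802 0.004 ]
pt tin_floor 0.24 [301.1, 235.1] [ 0.4661 -0.0513  0.004 ]
pt cover_handle 0.6 [301.0, 235.3] [ 0.5332 -0.0115  0.17  ]
pt cover_hinge 0.64 [299.8, 115.5] [0.6712 0.0161 0.124 ]
pt cover_hinge 0.28 [148.1, 213.1] [0.5063 0.1896 0.124 ]
pt cover_pin 0.7 [377.4, 226.6] [ 0.5474 -0.1231  0.124 ]
pt cover_pin 0.59 [128.2, 124.1] [0.6198 0.2246 0.124 ]
pt pointer_tip 0.57 [413.4, 231.4] [ 0.5706 -0.1315  0.19  ]
tinrim ((0.6064448952674866, 0.2762983441352844), 0.0506870374083519)
handle 893 [ 0.533  -0.0108  0.1743] ((0.5315712094306946, -0.012256793677806854), (0.012374721467494965, 0.11078596860170364), 10.682607650756836)
pointer 0.58 1061 [ 0.5019 -0.2517 -0.0018] [ 0.7199 -0.0993  0.2028]
946 [-0.5253  0.1737]
```

View pics/w1.png

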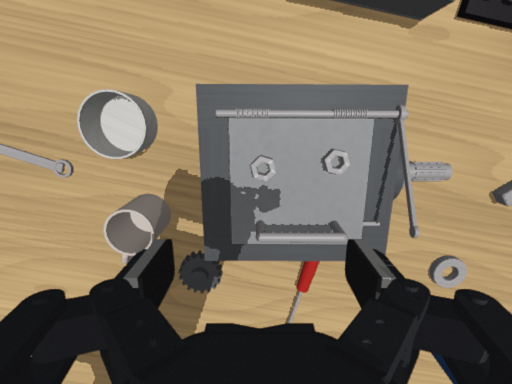

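```bash
python3 - <<'E'
from h import *
np.set_printoptions(precision=4,suppress=True)
n="wrist";im,d,c,M=cam(n);P=pts(d,c,M)
for cx,cy in [(.6012,.0485),(.6268,-.0385)]:
    m=(np.hypot(P[...,0]-cx,P[...,1]-cy)<.022)&(abs(P[...,2]-.143)<.005)&(d>0)
    t=P[m][:,:2]
    cnt=cv2.minAreaRect(t.astype(np.float32))
    best=[]
    for f in range(0,60,2):
        w=[]
        for k in (0,60,120):
            a=np.radians(f+k);x=t@[np.cos(a),np.sin(a)];w.append(np.ptp(np.percentile(x,[1,99])))
        best.append((np.mean(w),f))
    best.sort();print(len(t),cnt,best[:4],best[-2:])
    f=best[0][1]
    ys=[f+90+k for k in range(-180,181,60)]; ys=[y for y in ys if -40<y<150];print("tool x yaw options",ys)
    # tool y at f => tool x yaw f+90
    for y in ys: plan([cx,cy,.130],y)
E
```

```text
321 ((0.6003789901733398, 0.04881211370229721), (0.03044058568775654, 0.028045978397130966), 84.52533721923828) [(np.float64(0.027503829786223177), 54), (np.float64(0.027530664230251866), 52), (np.float64(0.027573733000638655), 56), (np.float64(0.02767017015046695), 50)] [(np.float64(0.02920836647036412), 26), (np.float64(0.029211950090630212), 24)]
tool x yaw options [-36, 24, 84, 144]
t 3.95 off [  2.1   6.1 221.4] rot [-0.   -0.    7.84] rows>= 6.0
t 3.95 off [  2.1   6.1 221.4] rot [ 0.   -0.   -2.16] rows>= 5.0
t 3.95 off [  2.1   6.1 221.4] rot [  0.    -0.   -12.16] rows>= 9.0
t 3.95 off [  2.1   6.1 221.4] rot [  0.    -0.   -22.16] rows>= 16.0
352 ((0.6258631348609924, -0.03916023671627045), (0.028020499274134636, 0.03125866875052452), 0.04407356306910515) [(np.float64(0.02767186990754435), 0), (np.float64(0.02770167984168063), 58), (np.float64(0.02775446940068214), 2), (np.float64(0.02780034982848406), 56)] [(np.float64(0.02949304915385648), 30), (np.float64(0.029497023868157723), 28)]
tool x yaw options [-30, 30, 90]
t 3.95 off [ 10.6  96.4 221.4] rot [-0.   -0.    6.84] rows>= 5.0
t 3.95 off [ 10.6  96.4 221.4] rot [ 0.   -0.   -3.16] rows>= 5.0
t 3.95 off [ 10.6  96.4 221.4] rot [  0.    -0.   -13.16] rows>= 10.0
```

Emit:
drive_tool:
  offset:
    - [2,6,50]
    - [2,6,100]
    - [2,6,150]
    - [2,6,180]
    - [2,6,200]
    - [2,6,210]
    - [2,6,216]
    - [2,6,220]
    - [2,6,220]
    - [2,6,220]
    - [2,6,220]
    - [2,6,220]
    - [2,6,220]
    - [2,6,220]
    - [2,6,220]
  rot:
    - [0,0,-1]
    - [0,0,-2.2]
    - [0,0,-2.2]
    - [0,0,-2.2]
    - [0,0,-2.2]
    - [0,0,-2.2]
    - [0,0,-2.2]
    - [0,0,-2.2]
    - [0,0,-2.2]
    - [0,0,-2.2]
    - [0,0,-2.2]
    - [0,0,-2.2]
    - [0,0,-2.2]
    - [0,0,-2.2]
    - [0,0,-2.2]
  grip: [0.65,0.65,0.65,0.65,0.65,0.65,0.65,0.65,0.65,0,0,0,0,0,0]

```text
time_s: 5.45
tcp_pos: [0.6014, 0.0487, 0.1323]
orientation: [3.071, 0.66, 0.002]
ft_force: [-1.3, -0.3, 5.3]
width: 0.308
finger_force: 59.2
```

Emit:
drive_tool:
  offset:
    - [0,0,-15]
    - [0,0,-50]
    - [0,0,-90]
    - [25,-50,-90]
    - [50,-100,-90]
    - [75,-150,-90]
    - [98,-206,-90]
    - [98,-206,-90]
    - [98,-206,-50]
    - [98,-206,0]
    - [98,-206,40]
    - [98,-206,70]
    - [98,-206,86]
    - [98,-206,88]
    - [98,-206,88]
  rot:
    - [0,0,0]
    - [0,0,0]
    - [0,0,0]
    - [0,0,0]
    - [0,0,0]
    - [0,0,0]
    - [0,0,0]
    - [0,0,0]
    - [0,0,0]
    - [0,0,0]
    - [0,0,0]
    - [0,0,0]
    - [0,0,0]
    - [0,0,0]
    - [0,0,0]
  grip: [0,0,0,0,0,0,0,0,0,0,0,0,0,0,0]

```text
time_s: 6.95
tcp_pos: [0.606, 0.2768, 0.0436]
orientation: [3.071, 0.66, 0.0]
ft_force: [-0.4, 0.2, -0.3]
width: 0.301
finger_force: 59.2
```

Emit:
drive_tool:
  offset:
    - [0,0,0]
    - [0,0,0]
    - [0,0,0]
    - [0,0,-40]
    - [0,0,-90]
    - [0,0,-140]
    - [0,0,-190]
    - [0,0,-240]
    - [-110,296,-256]
    - [-110,296,-256]
    - [-110,296,-256]
    - [-110,296,-256]
    - [-110,296,-256]
    - [-110,296,-256]
    - [-110,296,-256]
    - [-110,296,-256]
    - [-110,296,-256]
  rot:
    - [0,0,0]
    - [0,0,0]
    - [0,0,0]
    - [0,0,0]
    - [0,0,0]
    - [0,0,0]
    - [0,0,0]
    - [0,0,0]
    - [0,0,-0.85]
    - [0,0,-0.85]
    - [0,0,-0.85]
    - [0,0,-0.85]
    - [0,0,-0.85]
    - [0,0,-0.85]
    - [0,0,-0.85]
    - [0,0,-0.85]
    - [0,0,-0.85]
  grip: [0.5,0.5,0.5,0.5,0.5,0.5,0.5,0.6,0.65,0.65,0.65,0.65,0.65,0.65,0.65,0.65,0.65]

```text
time_s: 8.65
tcp_pos: [0.627, -0.0374, 0.2995]
orientation: [-3.039, -0.797, -0.001]
ft_force: [0.9, -0.2, 0.3]
width: 0.651
finger_force: 0.0
```

```bash
python3 - <<'E'
from h import *
np.set_printoptions(precision=4,suppress=True)
n="wrist";im,d,c,M=cam(n);save(im,"w2");P=pts(d,c,M)
for r in regions_of(n,"nut_b")[:3]:
    q=P[r["region"]&(d>0)];t=q[abs(q[:,2]-.143)<.006];print(r["score"],r["xy"],np.median(q,0), cv2.minEnclosingCircle(t[:,:2].astype(np.float32)) if len(t)>9 else 0,t.mean(0))
plan([.6264,-.0387,.131],29)
E
```

```text
0.8 [259.6, 186.6] [ 0.6262 -0.039   0.1432] ((0.6259161233901978, -0.038947563618421555), 0.01610497198998928) [ 0.6264 -0.0391  0.1431]
0.7 [220.1, 174.8] [0.6128 0.0074 0.1273] ((0.611147403717041, -0.03142856806516647), 0.1133134737610817) [ 0.6085 -0.0627  0.1432]
0.61 [50.4, 59.9] [0.6063 0.2751 0.0187] 0 [nan nan nan]
t 8.75 off [ -1.7   1.5 168.5] rot [-0.   -0.    0.08] rows>= 4.0<stdin>:5: RuntimeWarning: Mean of empty slice.
  ret = um.true_divide(
```

View pics/w2.png

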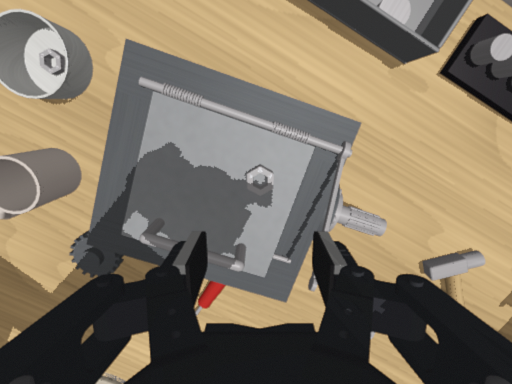

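Emit:
drive_tool:
  offset:
    - [-2,1.5,50]
    - [-2,1.5,100]
    - [-2,1.5,135]
    - [-2,1.5,150]
    - [-2,1.5,160]
    - [-2,1.5,166]
    - [-2,1.5,167]
    - [-2,1.5,167]
    - [-2,1.5,167]
    - [-2,1.5,167]
    - [-2,1.5,167]
    - [-2,1.5,167]
    - [-2,1.5,167]
    - [-2,1.5,167]
    - [-2,1.5,155]
  rot:
    - [0,0,0]
    - [0,0,0]
    - [0,0,0]
    - [0,0,0]
    - [0,0,0]
    - [0,0,0]
    - [0,0,0]
    - [0,0,0]
    - [0,0,0]
    - [0,0,0]
    - [0,0,0]
    - [0,0,0]
    - [0,0,0]
    - [0,0,0]
    - [0,0,0]
  grip: [0.65,0.65,0.65,0.65,0.65,0.65,0.65,0.65,0,0,0,0,0,0,0]

```text
time_s: 10.25
tcp_pos: [0.6255, -0.0405, 0.1435]
orientation: [-3.038, -0.796, 0.004]
ft_force: [0.3, 0.5, -0.4]
width: 0.301
finger_force: 59.1
```

```bash
python3 - <<'E'
from h import *
np.set_printoptions(precision=4,suppress=True)
plan([.607,.277,.230],29);plan([.607,.277,.047],29)
E
```

```text
t 10.25 off [ 139.3 -285.9  -86.2] rot [-0.02  0.02  0.06] rows>= 7.0
t 10.25 off [ 139.7 -285.6   96.8] rot [-0.02  0.02  0.06] rows>= 7.0
```

Emit:
drive_tool:
  offset:
    - [0,0,-45]
    - [0,0,-86]
    - [139,-286,-86]
    - [139,-286,-86]
    - [139,-286,-86]
    - [139,-286,-86]
    - [139,-286,-86]
    - [139,-286,-86]
    - [139,-286,-86]
    - [139,-286,-40]
    - [139,-286,10]
    - [139,-286,50]
    - [139,-286,80]
    - [139,-286,94]
    - [139,-286,95]
    - [139,-286,95]
  rot:
    - [0,0,0]
    - [0,0,0]
    - [0,0,0]
    - [0,0,0]
    - [0,0,0]
    - [0,0,0]
    - [0,0,0]
    - [0,0,0]
    - [0,0,0]
    - [0,0,0]
    - [0,0,0]
    - [0,0,0]
    - [0,0,0]
    - [0,0,0]
    - [0,0,0]
    - [0,0,0]
  grip: [0,0,0,0,0,0,0,0,0,0,0,0,0,0,0,0]

```text
time_s: 11.85
tcp_pos: [0.608, 0.2768, 0.0509]
orientation: [3.039, 0.796, 0.004]
ft_force: [0.6, 1.0, -0.2]
width: 0.305
finger_force: 59.2
```

Emit:
drive_tool:
  offset:
    - [0,0,0]
    - [0,0,0]
    - [0,0,0]
    - [0,0,-40]
    - [0,0,-90]
    - [0,0,-140]
    - [0,0,-190]
    - [0,0,-240]
    - [-207,216,-250]
    - [-207,216,-250]
    - [-207,216,-250]
    - [-207,216,-250]
    - [-207,216,-250]
    - [-207,216,-250]
    - [-207,216,-250]
    - [-207,216,-250]
    - [-207,216,-250]
    - [-207,216,-250]
    - [-207,216,-250]
    - [-207,216,-250]
  rot:
    - [0,0,0]
    - [0,0,0]
    - [0,0,0]
    - [0,0,0]
    - [0,0,0]
    - [0,0,0]
    - [0,0,0]
    - [0,0,0]
    - [0,0,-12]
    - [0,0,-12]
    - [0,0,-12]
    - [0,0,-12]
    - [0,0,-12]
    - [0,0,-12]
    - [0,0,-12]
    - [0,0,-12]
    - [0,0,-12]
    - [0,0,-12]
    - [0,0,-12]
    - [0,0,-12]
  grip: [0.5,0.5,0.5,0.5,0.5,0.5,0.5,0.5,0.5,0.5,0.5,0.5,0.5,0.5,0.5,0.5,0.5,0.5,0.5,0.5]

```text
time_s: 13.85
tcp_pos: [0.5325, -0.0127, 0.2994]
orientation: [1.993, 2.428, 0.0]
ft_force: [-0.4, -0.2, 0.6]
width: 0.497
finger_force: 0.0
```

```bash
python3 - <<'E'
from h import *
np.set_printoptions(precision=4,suppress=True)
im0,d0,c0,M0=cam("scene");P0=pts(d0,c0,M0)
for r in regions_of("scene","nut_a")[:3]: print("nut",round(r["score"],2),r["xy"],np.median(P0[r["region"]&(d0>0)],0))
for r in pinpoint("scene","nut_a")[:3]: print(r,ray_z(r["xy"],c0,M0,.01))
n="wrist";im,d,c,M=cam(n)
a=cv2.resize(im0[150:270,260:420],(380,285),interpolation=2);b=cv2.resize(im,(380,285))
save(np.hstack([a,b]),"m3")
P=pts(d,c,M);p=P[d>0]
m=(p[:,2]>.168)&(p[:,2]<.185)&(p[:,0]>.49)&(p[:,0]<.58)&(abs(p[:,1]+.01)<.065)
q=p[m];R=cv2.minAreaRect(q[:,:2].astype(np.float32));print("handle",m.sum(),np.median(q,0),R)
A=np.radians(10.8);B=np.array([[np.cos(A),-np.sin(A)],[np.sin(A),np.cos(A)]])
for nm,PP,dd in [("w",P,d),("sc",P0,d0),("si",)+(lambda t:(pts(t[1],t[2],t[3]),t[1]))(cam("side"))]:
    q=PP[dd>0];L=(q[:,:2]-[.532,-.012])@B
    k=(abs(L[:,1]+.122)<.015)&(q[:,2]>.14)&(q[:,2]<.215)&(L[:,0]>-.05)&(L[:,0]<.15)
    l=L[k];z=q[k,2]
    v=cv2.fitLine(np.stack([l[:,0],z],1).astype(np.float32),cv2.DIST_HUBER,0,.001,.01).ravel()
    print(nm,k.sum(),"pointer angle",np.arctan(-v[1]/v[0]),"ymed",np.median(l[:,1]),"zmax",z.max(),"xmin",l[:,0].min(), "at hinge x=.145 z",v[3]+(.145-v[2])*v[1]/v[0])
E
```

```text
nut 0.5 [345.5, 213.2] [0.6084 0.2756 0.031 ]
{'xy': [344.4, 213.1], 'score': 0.53} [0.6015 0.2806 0.01  ]
handle 1317 [ 0.5307 -0.0063  0.1753] ((0.5319136381149292, -0.011076733469963074), (0.011233426630496979, 0.1105201318860054), 11.038836479187012)
w 380 pointer angle 0.5148379 ymed -0.12007865153085368 zmax 0.20299959174896973 xmin 0.011469514007018098 at hinge x=.145 z 0.1260094
sc 80 pointer angle 0.5007549 ymed -0.12268456785535198 zmax 0.20238651485277348 xmin 0.009903781392933656 at hinge x=.145 z 0.12727869
si 123 pointer angle 0.48942542 ymed -0.1215877096814044 zmax 0.20419689547654918 xmin 0.011495966798105687 at hinge x=.145 z 0.12910998
```

View pics/m3.png

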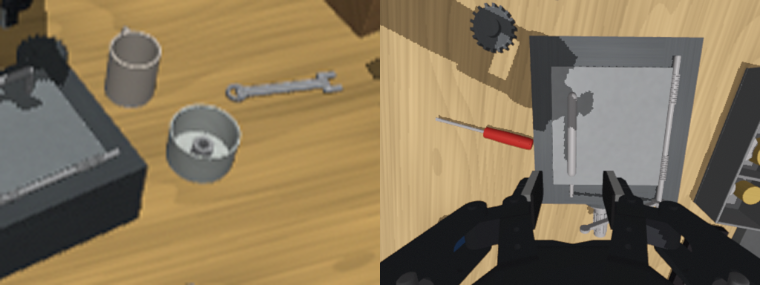

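Emit:
drive_tool:
  offset:
    - [1,0,50]
    - [1,0,90]
    - [1,0,120]
    - [1,0,138]
    - [1,0,147]
    - [1,0,149]
    - [1,0,149]
    - [1,0,149]
    - [1,0,149]
    - [1,0,149]
    - [1,0,149]
    - [1,0,149]
    - [1,0,149]
    - [1,0,149]
  rot:
    - [0,0,0]
    - [0,0,0]
    - [0,0,0]
    - [0,0,0]
    - [0,0,0]
    - [0,0,0]
    - [0,0,0]
    - [0,0,0]
    - [0,0,0]
    - [0,0,0]
    - [0,0,0]
    - [0,0,0]
    - [0,0,0]
    - [0,0,0]
  grip: [0.5,0.5,0.5,0.5,0.5,0.5,0.5,0,0,0,0,0,0,0]

```text
time_s: 15.5
tcp_pos: [0.5312, -0.0123, 0.1511]
orientation: [-1.99, -2.429, 0.003]
ft_force: [-7.7, -3.3, 6.6]
width: 0.115
finger_force: 58.4
```

```bash
python3 - <<'E'
from h import *
np.set_printoptions(precision=4,suppress=True)
for t in (.1,.2,.3,.4,.51,.55):
    a=.3073+t;print(t,"dy",round(145-152.1*np.cos(a),1),"dz",round(-(152.1*np.sin(a)-46),1))
E
```

```text
0.1 dy 5.3 dz -14.3
0.2 dy 12.1 dz -27.9
0.3 dy 20.1 dz -40.8
0.4 dy 29.4 dz -52.8
0.51 dy 40.9 dz -64.9
0.55 dy 45.5 dz -69.0
```

Emit:
drive_tool:
  offset:
    - [0,1,-4]
    - [0,2.5,-9]
    - [0,4.5,-14.3]
    - [0,7,-20]
    - [0,9.5,-25]
    - [0,12,-30]
    - [0,15,-35]
    - [0,18.5,-40.8]
    - [0,22,-45.5]
    - [0,25,-49]
    - [0,28.5,-53]
    - [0,32,-57]
    - [0,35,-60]
    - [0,38,-63]
    - [0,40,-65]
    - [0,40,-65]
    - [0,40,-65]
    - [0,40,-65]
    - [0,40,-65]
    - [0,40,-65]
  rot:
    - [0,0,0]
    - [0,0,0]
    - [0,0,0]
    - [0,0,0]
    - [0,0,0]
    - [0,0,0]
    - [0,0,0]
    - [0,0,0]
    - [0,0,0]
    - [0,0,0]
    - [0,0,0]
    - [0,0,0]
    - [0,0,0]
    - [0,0,0]
    - [0,0,0]
    - [0,0,0]
    - [0,0,0]
    - [0,0,0]
    - [0,0,0]
    - [0,0,0]
  grip: [0,0,0,0,0,0,0,0,0,0,0,0,0,0,0,0,0,0,0,0]

```text
time_s: 17.5
tcp_pos: [0.5687, -0.0051, 0.2163]
orientation: [-1.989, -2.427, 0.01]
ft_force: [-17.9, -8.2, 7.1]
width: 0.117
finger_force: 58.8
```

```bash
python3 - <<'E'
from h import *
np.set_printoptions(precision=4,suppress=True)
A=np.radians(10.9);B=np.array([[np.cos(A),-np.sin(A)],[np.sin(A),np.cos(A)]])
ims=[]
for n in ("side","scene"):
    im,d,c,M=cam(n);P=pts(d,c,M);q=P[d>0];L=(q[:,:2]-[.532,-.0115])@B
    for nm,y0,hw in [("pointer",-.122,.012),("cover-",-.065,.022),("cover+",.07,.015)]:
        k=(abs(L[:,1]-y0)<hw)&(q[:,2]>.14)&(q[:,2]<.215)&(L[:,0]>-.02)&(L[:,0]<.12)
        if k.sum()<10: print(n,nm,k.sum());continue
        v=cv2.fitLine(np.stack([L[k,0],q[k,2]],1).astype(np.float32),cv2.DIST_HUBER,0,.001,.01).ravel()
        print(n,nm,k.sum(),"angle",np.arctan(-v[1]/v[0]),"z at hinge",v[3]+(.145-v[2])*v[1]/v[0])
    ims.append(cv2.resize(im[120:270,200:400],(400,300),interpolation=2))
    for q in("cover_pin","pointer_tip"):
        print(q,[(r["xy"],round(r["score"],2)) for r in pinpoint(n,q)[:2]])
save(np.hstack(ims),"m4")
s=get_state();print(s["tcp_pos"],s["ft_force"],s["time_s"])
E
```

```text
side pointer 124 angle 0.49392742 z at hinge 0.12844552
side cover- 376 angle 0.47767138 z at hinge 0.13099435
side cover+ 115 angle 0.48366386 z at hinge 0.13040864
cover_pin [([279.6, 200.0], 0.8)]
pointer_tip [([281.7, 195.7], 0.5)]
scene pointer 84 angle 0.5182565 z at hinge 0.12590727
scene cover- 619 angle 0.48226398 z at hinge 0.12837005
scene cover+ 362 angle 0.47931486 z at hinge 0.1285378
cover_pin [([226.1, 195.6], 0.56)]
pointer_tip [([225.6, 196.8], 0.43)]
[ 0.5687 -0.0051  0.2162] [-19.5324  -8.0368   6.4389] 17.8
```

View pics/m4.png

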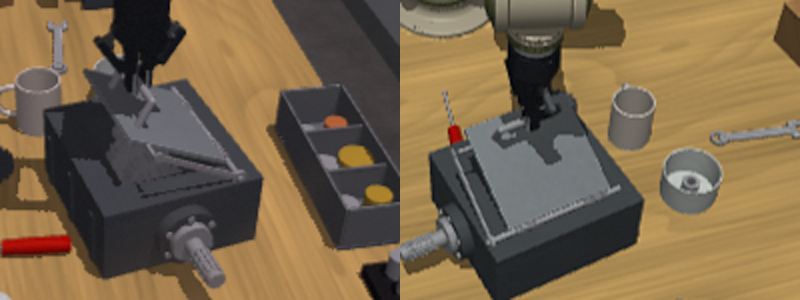

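Emit:
drive_tool:
  offset:
    - [0,0.5,-2]
    - [0,1,-4]
    - [0,1,-4]
    - [0,1,-4]
    - [0,1,-4]
    - [0,1,-4]
    - [0,1,-4]
    - [0,1,-4]
    - [0,1,-4]
    - [0,1,-4]
  rot:
    - [0,0,0]
    - [0,0,0]
    - [0,0,0]
    - [0,0,0]
    - [0,0,0]
    - [0,0,0]
    - [0,0,0]
    - [0,0,0]
    - [0,0,0]
    - [0,0,0]
  grip: [0,0,0,0,0,0,0,0,0,0]

```text
time_s: 18.8
tcp_pos: [0.5714, -0.0045, 0.2194]
orientation: [-1.99, -2.429, 0.005]
ft_force: [-9.0, -6.3, -2.2]
width: 0.114
finger_force: 58.7
```

```bash
python3 - <<'E'
from h import *
np.set_printoptions(precision=4,suppress=True)
A=np.radians(10.9);B=np.array([[np.cos(A),-np.sin(A)],[np.sin(A),np.cos(A)]])
for n in ("side","scene"):
    im,d,c,M=cam(n);P=pts(d,c,M);q=P[d>0];L=(q[:,:2]-[.532,-.0115])@B
    for nm,y0,hw in [("pointer",-.122,.012),("cover-",-.065,.022),("cover+",.07,.015)]:
        k=(abs(L[:,1]-y0)<hw)&(q[:,2]>.14)&(q[:,2]<.215)&(L[:,0]>-.02)&(L[:,0]<.12)
        v=cv2.fitLine(np.stack([L[k,0],q[k,2]],1).astype(np.float32),cv2.DIST_HUBER,0,.001,.01).ravel()
        print(n,nm,k.sum(),"angle",np.arctan(-v[1]/v[0]))
    for r in regions_of(n,"nut_a")[:2]: print("nut",round(r["score"],2),np.median(P[r["region"]&(d>0)],0))
s=get_state();print(s["tcp_pos"],s["ft_force"],s["qd"],s["finger_force"],s["time_s"])
E
```

```text
side pointer 127 angle 0.50622916
side cover- 361 angle 0.50861907
side cover+ 98 angle 0.5070027
scene pointer 83 angle 0.51813143
scene cover- 635 angle 0.50923306
scene cover+ 369 angle 0.5079728
[ 0.5714 -0.0045  0.2194] [-7.0901 -5.4079 -2.9386] [-0.0006 -0.0032  0.0023 -0.0008 -0.0027 -0.0001] 58.708117604255676 19.0
```

```bash
python3 -c "
from rig import *
print(finish_job())"
```

```text
the job is handed in; nothing more can be done
None
```

I put both nuts in the tin with the cover shut, then lifted the cover and handed the job in with the fingers still holding it; I measured the cover at about 0.51 rad and the pointer at 0.51 to 0.52 rad. The final picture shows only one nut in the tin, at a height that fits it lying on top of the other. `finish_job` gave no verdict.

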